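Select the red-capped sample with the jog lever

ROBOT

A 7-joint arm with a two-finger parallel gripper is mounted at the origin on the work surface; the furniture and walls round the work are solid. World frame = base frame: x ahead of the robot, y to its left, z up, the work surface at z = 0. Lengths are in m, angles in rad, forces in N, time in s.
With the tool pointing down it reaches from about 0.4 to 0.875 m from the base axis. Payload 6.5 kg.
Tool frame: the origin (TCP) lies between the finger pads; the fingertips stand 11 mm ahead of it and the grasp point (between the pads) lies 8 mm behind it; z points along the fingers, y is the direction in which the jaws open and shut (so a half turn about z gives the same grasp; the last joint's range is limited). The gripper opens to 88 mm and grips with 3 to 60 N. Pads are 18 mm wide; open, the fingers measure 123 mm over their backs; the gripper's body (75 mm by 187 mm) begins 45 mm behind the grasp point.
Start: joints at [1.196, 0.536, -0.004, 1.538, 0.003, 1.067, -0.071], TCP at [0.198, -0.619, 0.25] pointing down, gripper open.
Joint ranges: [-2.7, 2.7], [-0.37, 2.16], [-1.27, 1.26], [0.24, 2.4], [-1.31, 4.45], [0.19, 1.91], [-2.76, 2.76]. Speed limits (rad/s): [2.39, 2.39, 3.14, 3.14, 3.14, 3.14, 3.14].

INTERFACE

Orientations are given as a 3x3 rotation matrix whose columns are the frame's x, y, z axes.
In Python, from cell import r gives the robot as it stands. The module is installed in compiled form; this text tells all that it offers.
- The arm moves only by the tool drive_tool, never from a script. Its argument "deltas" is a list of rows, each a list of 7 numbers: the finger opening in mm, from 0 to 88.1, then the shift along the tool's x, y, z as a fraction of full scale, then the turn, a rotation vector about the tool's x, y, z as a fraction of full scale. A call has 1 to 20 rows; each row shifts and turns the commanded pose from where the row before left it, along the tool's axes as they then stand; what a row does not reach is not made up. Full scale, the value 1, is 200 mm for a shift and 0.5 rad for a turn. A row lasts 1/8 s, in which the tool goes at most 62.5 mm and 10.7 degrees, less where a joint would pass 70% of its speed; a pose out of reach is approached as far as the arm can. A call with a number of a shift or a turn outside -1 to 1 is refused whole. A call with a gripper value outside its range is refused whole. The fingers move at their own pace and stop on an object; the grip force is fixed at half the most. Time passes only in rows, so rows that do not move let the fingers close. It gives the time, the measured TCP pose, the force and the opening at its end, in the units of the state.
- r.sense(): the state, without advancing time (a new reading comes with each control period).
- r.capture(name): name is "scene" or "side" or "wrist"; returns the picture (420x560x3 uint8, red, green, blue); there is no depth.
- r.camera_info(name): a dict with "intrinsics" (3x3 intrinsics, pixels), "D" ([k1, k2, p1, p2, k3] as OpenCV has them; the pictures are not rectified), "extrinsics" (4x4, takes a point from world to camera coordinates). Camera axes: x right, y down, z forward; pixel columns grow to the right and rows downward; lengths in m; the calibration is good to about 2 mm. A picture is of the moment at which its call begins: read the wrist's pose just before it. camera_info takes no time and is no camera call; for the wrist camera it gives the pose at the moment of the call.
- r.hand_in(): hands the job in, once; it reports no verdict.
Trained networks look in the newest picture that a camera, given by its name, has taken for a name from the list of things; names that differ only in an ending like _2 or _b are one class to them, and where a whole thing is asked for, a point or a joint stands for the part that bears it (a point fixed in the world has none). Each returns a list of dicts, best first, with "p" (0 to 1); they miss things now and then, are a little off and sometimes report something else, mostly with a low value. They report only what shows in the picture. A call takes as long as a camera call. They do not tell look-alikes from the thing itself.
- r.outline_of(camera, name): "region" (420x560 bool, what is visible of it).
- r.tip_of(camera, name): "at" ([x, y, z] in m, in the coordinates of the camera as it stood for that picture, good to about 4 mm: a listed point, or the origin of a listed thing).
The state is a dict: "time": time; "q": joint angles; "qvel": joint speeds; "tau": joint torques, N m; "tcp_pos": TCP position; "eef_rot": TCP orientation; "ft_force": force on the tool from outside, world axes, zero at the start; "torque": the same for the moment, N m; "grip_width": finger opening in m.
Only numpy, scipy, OpenCV 4.12 (cv2) and the standard library are available. Lean on these libraries where they do the work, as an engineer would, in place of code of your own. Each camera call takes 0.05 s, during which the arm holds its last target.

TASK

Pick the red-capped bottle as the next sample on the two-place sample selector: tilt the yellow spring-centred lever well over towards the red-capped bottle, hold it there for about a second, then let it spring back upright. Do not tilt it towards the blue-capped bottle, and leave both bottles standing where they are.

Things in the scene. Friction and masses are not known exactly. Their poses are not given: they have to be found in the camera images.
- selector: Fixed sample selector: grey plate 120 x 310 x 12 mm, white housing 74 x 84 mm (top at 40 mm) in its middle, a bottle bay near each end. Origin: centre of the underside, on the bench; z up, y along the plate through both bays (centres at y = +115 and -115 mm). The lever is hinged on the z axis 45 mm up; when upright its round yellow knob (22 mm in diameter) spans 125 to 165 mm up.
- lever (a joint): Tilt of the yellow lever (9 mm rod, knob centre 100 mm from the hinge) in rad: 0 upright, where its spring holds it, + when the knob leans to the selector's +y, - to -y; stops at +0.5 and -0.5. It registers beyond 0.3 (knob 30 mm to the side). Spring 1.1 N m/rad: at the knob 3.5 N at 0.3, 5.5 N at the stop. Let go, it is upright again in half a second.
- red_bottle: Whitish translucent sample bottle with a red cap, 48 mm in diameter and 106 mm tall, standing loose in one of the selector's bays (which one varies), its top about 119 mm above the bench. Origin: centre of its underside, z up.
- blue_bottle: Whitish translucent sample bottle with a blue cap, same size, standing loose in the other bay. Origin: centre of its underside, z up.
Mind the look-alikes: they are no part of the job. What is shaped like the red_bottle but pink or turquoise is not meant.

How it is judged:
By the outcome, as a careful person would: the job done as asked, in the order asked, and still so for the second after the job is handed in, with the robot touching nothing.
It also fails if it takes over 32 s, if anything falls off the work surface, if the arm or the gripper's body presses on something with over 40 N, if the wrist force passes 120 N, or if a joint passes its speed limit or range.

## Working session

There is one attempt and no reset: what is moved stays moved. The work goes in short steps, Python scripts to look and compute and a tool call to move; the robot and the scene stay as the last step left them, time stands still between calls to the robot, and variables do not carry over. Pictures are saved under pics/ and viewed, and the job is handed in when it is done.

Besides the shell and the picture viewer there is one more tool, called after "Request:" as a command line: name --pt "numbers of a row" for each row, then --argument value for the rest. drive_tool: Moves the arm, as the interface text tells. Its arguments: {"type":"object","properties":{"deltas":{"type":"array"}},"required":["deltas"]}

```bash
mkdir -p pics
python3 - <<'E'
from cell import r
import cv2,numpy as np
s=r.sense();print(s['time'],s['tcp_pos'],np.round(s['eef_rot'],3).tolist(),s['grip_width'])
for n in ['scene','side']:
    im=r.capture(n);cv2.imwrite(f'pics/{n}0.png',im[:,:,::-1])
    ci=r.camera_info(n);E=np.array(ci['extrinsics'])
    for t in ['selector','lever','red_bottle','blue_bottle']:
        for d in r.tip_of(n,t):
            a=np.array(d['at']);w=np.linalg.inv(E)@np.r_[a,1]
            px=cv2.projectPoints(a.reshape(1,3),np.zeros(3),np.zeros(3),np.array(ci['intrinsics']),np.array(ci['D']))[0].ravel()
            print(n,t,round(d['p'],2),np.round(w[:3],3),px.round())
print(r.sense()['time'])
E
```

```text
0.0 [ 0.19734469 -0.6186908   0.24882666] [[0.953, 0.304, -0.001], [0.304, -0.953, 0.002], [-0.0, -0.002, -1.0]] 0.08846739580808993
scene selector 0.73 [0.514 0.016 0.002] [269. 260.]Traceback (most recent call last):
  File "<stdin>", line 8, in <module>
ValueError: it knows: blue_bottle, red_bottle, selector
```

Run:
```python
from cell import r
import cv2,numpy as np
for n in ['scene','side']:
    im=r.capture(n);cv2.imwrite(f'pics/{n}1.png',im[:,:,::-1])
    ci=r.camera_info(n);E=np.array(ci['extrinsics'])
    print(n,'campos',np.linalg.inv(E)[:3,3].round(3))
    for t in ['selector','red_bottle','blue_bottle']:
        for d in r.tip_of(n,t):
            a=np.array(d['at']);w=np.linalg.inv(E)@np.r_[a,1]
            px=cv2.projectPoints(a.reshape(1,3),np.zeros(3),np.zeros(3),np.array(ci['intrinsics']),np.array(ci['D']))[0].ravel()
            print(n,t,round(d['p'],2),np.round(w[:3],3),px.round())
print(r.sense()['time'])
```

```text
scene campos [ 0.007 -0.297  0.589]
scene selector 0.73 [ 0.514  0.012 -0.001] [270. 261.]
scene red_bottle 0.79 [0.69  0.122 0.003] [267. 201.]
scene red_bottle 0.75 [0.532 0.248 0.002] [186. 222.]
scene red_bottle 0.55 [0.553 0.126 0.011] [234. 230.]
scene blue_bottle 0.76 [ 0.484 -0.096  0.009] [312. 286.]
side campos [ 0.437 -0.768  0.468]
side selector 0.96 [ 0.511  0.018 -0.002] [256. 234.]
side red_bottle 0.97 [0.693 0.122 0.001] [325. 206.]
side red_bottle 0.79 [ 0.53   0.243 -0.004] [254. 191.]
side blue_bottle 0.77 [ 0.477 -0.096  0.011] [244. 258.]
0.5
```

View pics/scene0.png

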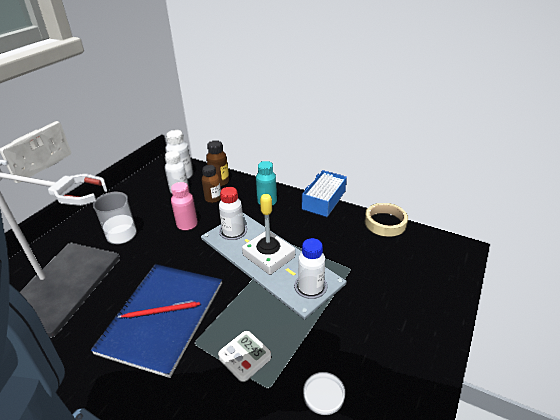

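View pics/side1.png

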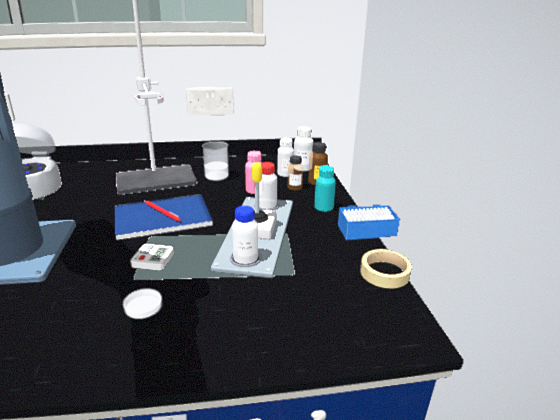

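Candidates in scene0.png:
- Red-capped whitish bottle on the plate, (231,212).
- Pink bottle, (184,205).
- Turquoise bottle, (265,185).
- Blue-capped whitish bottle on the plate, (312,265).
- White and brown bottles behind, around (176,160) and (215,165).

I choose the one at (231,212), in the selector's far bay. Next I check it in a crop and triangulate the knob and caps.

```bash
cat > h.py <<'E'
import cv2,numpy as np
def und(ci,p):
    return cv2.undistortPoints(np.array(p,float).reshape(1,1,2),np.array(ci['intrinsics']),np.array(ci['D'])).ravel()
def tri(c1,p1,c2,p2):
    X=cv2.triangulatePoints(np.array(c1['extrinsics'])[:3],np.array(c2['extrinsics'])[:3],und(c1,p1),und(c2,p2)).ravel()
    return X[:3]/X[3]
def blob(im,col,box):
    h=cv2.cvtColor(im,cv2.COLOR_RGB2HSV);x0,y0,x1,y1=box
    lo,hi={'yellow':((20,150,120),(35,255,255)),'red':((0,150,90),(8,255,255)),'blue':((112,150,90),(130,255,255))}[col]
    m=cv2.inRange(h,lo,hi)
    if col=='red': m|=cv2.inRange(h,(172,150,90),(180,255,255))
    k=np.zeros_like(m);k[y0:y1,x0:x1]=m[y0:y1,x0:x1]
    n,l,s,c=cv2.connectedComponentsWithStats(k)
    i=1+np.argmax(s[1:,4]);x,y,w,hh,a=s[i];return (x+w/2-.5,y+hh/2-.5),(w,hh,a)
E
python3 - <<'E'
from cell import r
from h import *
a=cv2.imread('pics/scene1.png')[:,:,::-1].copy();b=cv2.imread('pics/side1.png')[:,:,::-1].copy()
ca,cb=r.camera_info('scene'),r.camera_info('side')
for col,A,B in [('yellow',(255,190,280,220),(245,155,270,190)),('red',(215,180,245,210),(255,155,285,185)),('blue',(295,230,330,265),(230,200,262,225))]:
    pa,ia=blob(a,col,A);pb,ib=blob(b,col,B);X=tri(ca,pa,cb,pb)
    e=[np.linalg.norm(cv2.projectPoints(X.reshape(1,3),cv2.Rodrigues(np.array(c['extrinsics'])[:3,:3])[0],np.array(c['extrinsics'])[:3,3],np.array(c['intrinsics']),np.array(c['D']))[0].ravel()-p) for c,p in((ca,pa),(cb,pb))]
    print(col,pa,ia,pb,ib,X.round(4),np.round(e,1))
c=np.hstack([cv2.resize(a[130:310,160:360],None,fx=2,fy=2),cv2.resize(b[130:310,200:380],(360,360))])
cv2.imwrite('pics/crop.png',c[:,:,::-1])
E
```

```text
yellow (np.float64(265.5), np.float64(205.0)) (np.int32(12), np.int32(19), np.int32(163)) (np.float64(256.5), np.float64(172.0)) (np.int32(10), np.int32(19), np.int32(166)) [0.5133 0.0168 0.1438] [0.2 0.2]
red (np.float64(228.5), np.float64(194.5)) (np.int32(18), np.int32(16), np.int32(242)) (np.float64(267.5), np.float64(167.0)) (np.int32(14), np.int32(13), np.int32(155)) [0.5497 0.1277 0.1093] [0.4 0.3]
blue (np.float64(312.0), np.float64(248.0)) (np.int32(21), np.int32(21), np.int32(362)) (np.float64(244.0), np.float64(213.0)) (np.int32(21), np.int32(17), np.int32(280)) [ 0.4795 -0.0942  0.1103] [0.2 0.2]
```

View pics/crop.png

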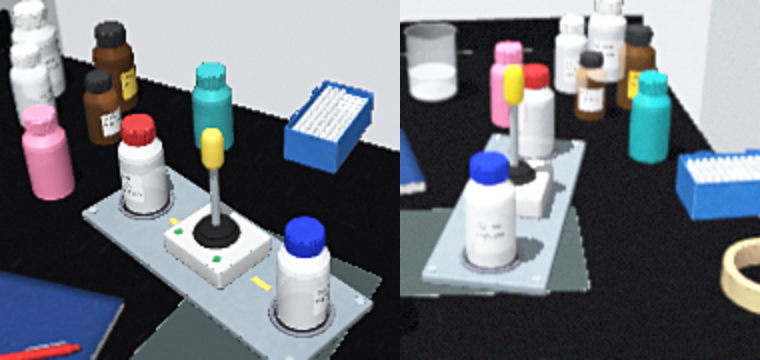

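The crop confirms the choice. The red-capped whitish bottle is in the far bay (crop 145,165), the blue-capped one is in the near bay, and the pink and turquoise bottles stand off the plate. The tilt direction is (0.302, 0.953), with the knob at (0.514, 0.017). I'll close the fingers, turn the jaw axis along the tilt and go to the blue side of the knob, staying high.

Request:
drive_tool --pt "0 0 0 0 0 0 0.308" --pt "0 0 0 0 0 0 0.308" --pt "0 0 0 0 0 0 0.308" --pt "0 0 0 0 0 0 0.308" --pt "0 0.046 -0.265 0 0 0 0" --pt "0 0.046 -0.265 0 0 0 0" --pt "0 0.046 -0.265 0 0 0 0" --pt "0 0.046 -0.265 0 0 0 0" --pt "0 0.046 -0.265 0 0 0 0" --pt "0 0.046 -0.265 0 0 0 0" --pt "0 0.046 -0.265 0 0 0 0" --pt "0 0.046 -0.265 0 0 0 0" --pt "0 0.046 -0.265 0 0 0 0" --pt "0 0.046 -0.265 0 0 0 0" --pt "0 0.046 -0.265 0 0 0 0" --pt "0 0.046 -0.265 0 0 0 0" --pt "0 0 0 0 0 0 0"

```text
time: 2.62
tcp_pos: [0.4967, -0.0418, 0.25]
eef_rot: [[0.955, -0.295, 0.002], [-0.295, -0.955, 0.002], [0.001, -0.002, -1.0]]
ft_force: [-1.0, -0.3, -0.7]
grip_width: 0.0003
```

```bash
cat > st.py <<'E'
import sys
from cell import r
from h import *
s=r.sense();p=np.array(s['tcp_pos']);d=np.array([.3017,.9534]);n=np.array([.9534,-.3017]);k=np.array([.5135,.0168])
print(s['time'],p.round(4),'along d',((p[:2]-k)@d).round(4),'lat',((p[:2]-k)@n).round(4),np.round(s['eef_rot'],3).tolist(),np.round(s['ft_force'],1),s['grip_width'])
t=sys.argv[1]
a,b=r.capture('scene'),r.capture('side')
cv2.imwrite(f'pics/{t}.png',np.hstack([cv2.resize(a[130:310,160:360],None,fx=2,fy=2),cv2.resize(b[130:310,200:380],(360,360))])[:,:,::-1])
E
python3 st.py a1
```

```text
2.625 [ 0.4967 -0.0418  0.25  ] along d -0.061 lat 0.0016 [[0.955, -0.295, 0.002], [-0.295, -0.955, 0.002], [0.001, -0.002, -1.0]] [-1.  -0.3 -0.7] 0.00031977647441430187
```

View pics/a1.png

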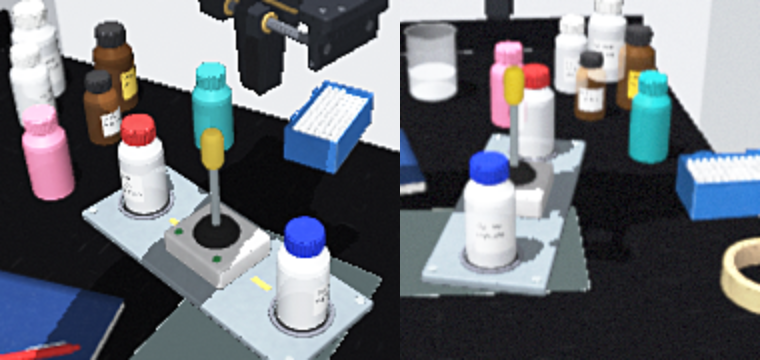

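The gripper is above the gap on the blue side of the knob, nothing touched. Next I descend to TCP 0.142 (tips at 0.131, above the bottle tops) and close in.

Request:
drive_tool --pt "0 0 0 0.18 0 0 0" --pt "0 0 0 0.18 0 0 0" --pt "0 0 0 0.18 0 0 0" --pt "0 0 0 0 0 0 0" --pt "0 0 -0.05 0 0 0 0" --pt "0 0 -0.05 0 0 0 0" --pt "0 0 -0.05 0 0 0 0" --pt "0 0 0 0 0 0 0"

```text
time: 3.72
tcp_pos: [0.5048, -0.0164, 0.1423]
eef_rot: [[0.954, -0.3, 0.001], [-0.3, -0.954, 0.0], [0.001, -0.001, -1.0]]
ft_force: [0.5, 0.7, 0.0]
grip_width: 0.0005
```

```bash
python3 st.py a2
```

```text
3.725 [ 0.5048 -0.0164  0.1423] along d -0.0343 lat 0.0017 [[0.954, -0.3, 0.001], [-0.3, -0.954, 0.0], [0.001, -0.001, -1.0]] [0.5 0.7 0. ] 0.0004926148423750392
```

View pics/a2.png

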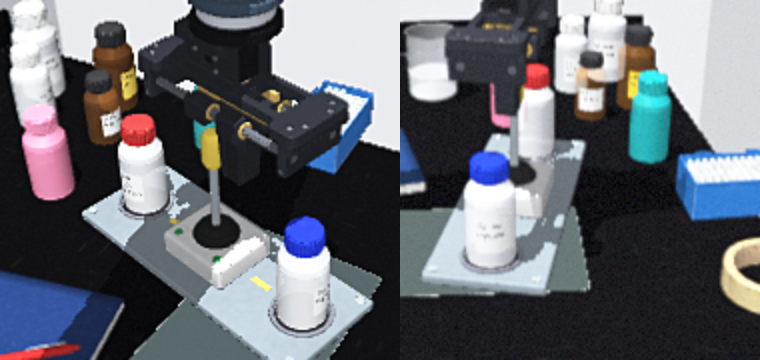

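The fingers are just behind the knob (crop 210,150) on the blue side, with the knob upright. Next I push towards red.

Request:
drive_tool --pt "0 0 -0.045 0 0 0 0" --pt "0 0 -0.045 0 0 0 0" --pt "0 0 -0.045 0 0 0 0" --pt "0 0 -0.045 0 0 0 0" --pt "0 0 -0.04 0 0 0 0" --pt "0 0 0 0 0 0 0"

```text
time: 4.58
tcp_pos: [0.5172, 0.0244, 0.1415]
eef_rot: [[0.953, -0.302, -0.001], [-0.302, -0.953, -0.0], [-0.001, 0.001, -1.0]]
ft_force: [-1.4, -4.6, 0.7]
grip_width: 0.0003
```

```bash
python3 st.py a3
```

```text
4.575 [0.5172 0.0244 0.1415] along d 0.0083 lat 0.0012 [[0.953, -0.302, -0.001], [-0.302, -0.953, -0.0], [-0.001, 0.001, -1.0]] [-1.4 -4.6  0.7] 0.0003183164946220162
```

View pics/a3.png

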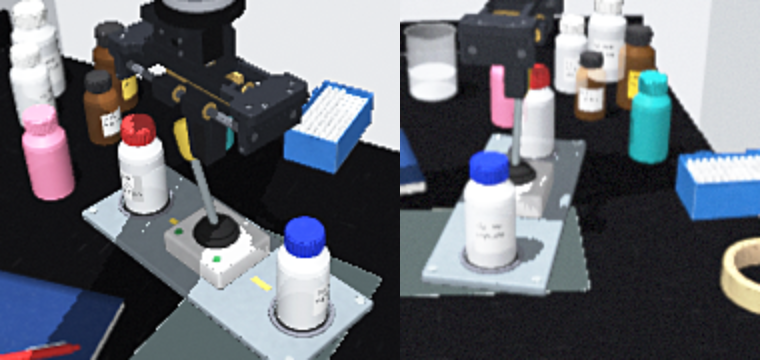

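The lever leans well over to red (knob at crop 182,140) at 4.8 N, which implies about 0.4 rad. I add 3 mm for margin, hold about a second, then back away towards the blue side without reaching the bottle, and rise.

Request:
drive_tool --pt "0 0 -0.015 0 0 0 0" --pt "0 0 0 0 0 0 0" --pt "0 0 0 0 0 0 0" --pt "0 0 0 0 0 0 0" --pt "0 0 0 0 0 0 0" --pt "0 0 0 0 0 0 0"

```text
time: 5.42
tcp_pos: [0.5182, 0.027, 0.1417]
eef_rot: [[0.953, -0.302, -0.0], [-0.302, -0.953, -0.0], [-0.0, 0.0, -1.0]]
ft_force: [-2.9, -4.8, -0.7]
grip_width: 0.0007
```

```bash
python3 st.py a4
```

```text
5.425 [0.5182 0.027  0.1417] along d 0.0111 lat 0.0014 [[0.953, -0.302, -0.0], [-0.302, -0.953, -0.0], [-0.0, 0.0, -1.0]] [-2.9 -4.8 -0.7] 0.0006851017057737561
```

Request:
drive_tool --pt "0 0 0.1 0 0 0 0" --pt "0 0 0.12 0 0 0 0" --pt "0 0 0.12 0 0 0 0" --pt "0 0 0.04 0 0 0 0" --pt "0 0 0 -0.1 0 0 0" --pt "0 0 0 -0.25 0 0 0" --pt "0 0 0 -0.25 0 0 0" --pt "0 0 0 0 0 0 0" --pt "0 0 0 0 0 0 0"

```text
time: 6.65
tcp_pos: [0.4954, -0.045, 0.2614]
eef_rot: [[0.953, -0.302, 0.0], [-0.302, -0.953, 0.0], [0.0, -0.001, -1.0]]
ft_force: [0.2, -1.0, -0.2]
grip_width: 0.0003
```

```bash
python3 st.py a5
```

```text
6.65 [ 0.4954 -0.045   0.2614] along d -0.0644 lat 0.0013 [[0.953, -0.302, 0.0], [-0.302, -0.953, 0.0], [0.0, -0.001, -1.0]] [ 0.2 -1.  -0.2] 0.0002697986691703704
```

View pics/a4.png

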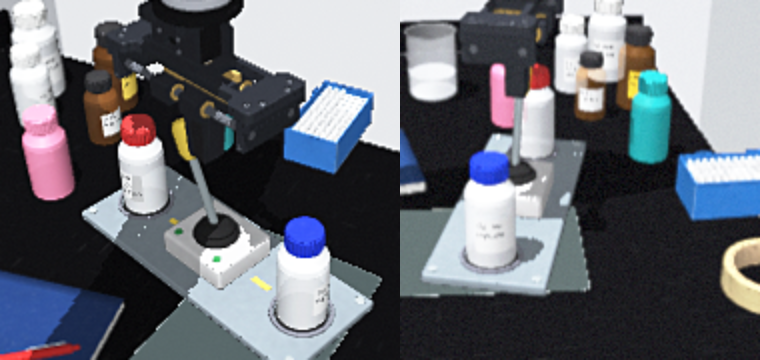

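View pics/a5.png

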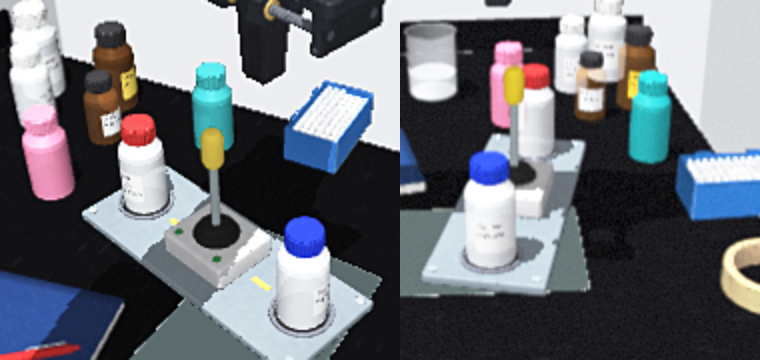

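In a4 the lever leans to red during the hold (knob at crop 180,140). In a5 it is upright again (212,148), both bottles are where they were, and the gripper is clear.

```bash
python3 -c "
from cell import r
print(r.hand_in())"
```

```text
the job is handed in; nothing more can be done
None
```

I tilted the lever towards the red-capped bottle, held it for about 1.1 s, let it spring back upright and handed the job in. I used the closed fingers to push the knob from the blue side, then backed off and rose.

- **Tilt:** The lever reached about 0.4–0.45 rad, against the 0.3 needed to register. I worked this out from the finger position and the 5–5.6 N push, as the angle is not read directly.
- **Force:** The highest reading I saw was about 5.6 N, at the ends of moves.
- **Final pictures:** The lever is upright, both bottles stand where they were, and the gripper is clear of everything. I took them at 6.65 s, just before handing in.
- **Failed or disagreeing checks:** One early network call was refused because "lever" is not a name it knows, so I found the knob by its colour in two cameras instead. The networks also reported the pink and turquoise bottles as red_bottle; I ruled those out by colour and because they stand off the plate. No other check disagreed.

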